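# Load the shaker and lock its clamp bar

### The arm

A 6-joint arm with a two-finger parallel gripper is mounted at the origin on the work surface. World frame = base frame: x ahead of the robot, y to its left, z up, the work surface at z = 0. Lengths are in mm, angles in degrees, forces in N, time in s.
With the tool pointing down it reaches from about 300 to 775 mm from the base axis. Payload 14.6 kg.
Tool frame: the origin (TCP) lies at the very end of the fingers, on their centre line; the grasp point (between the pads) lies 19 mm behind it (arm.tcp_to_grasp is the distance from the TCP to the grasp point, in mm); z points along the fingers, y is the line along which they close (so a half turn about z gives the same grasp; the last joint's range is limited). The gripper opens to 85 mm and grips with 20 to 120 N. Pads are 22 mm wide; open, the fingers measure 114 mm over their backs; the gripper's body (76 mm by 85 mm) begins 54 mm behind the grasp point. The pads swing forward as they close: fully open they stand 13 mm farther back than shut.
Start: joints at [-76.753, 17.183, 87.147, -0, 75.671, -3.816], TCP at [161.373, -525.783, 231.281] pointing down, gripper open.
Joint ranges: [-173.82, 173.82], [-45.26, 126.66], [13.44, 144.39], [-59.66, 239.66], [0, 175.72], [-146.38, 146.38]. Speed limits (degrees/s): [127.2, 127.2, 147.25, 180, 180, 180].

### API

Orientations are given as [roll, pitch, yaw] about the fixed x, y, z axes, in that order (R = Rz(yaw) Ry(pitch) Rx(roll)).
In Python, from plant import arm, camera, calibration, nets gives the robot as it stands. Calls block until the motion is done:
- arm.movep(position, orientation): joint-space move of the TCP to a pose.
- arm.move_l(position, v=150, rot=None, stop_force=None): straight line of the TCP; rot=None keeps the orientation; v is the mean speed in mm/s. With stop_force (N) it stops when the force on the tool has changed by that much, and returns True; else False.
- arm.goto_joints(angles): joint-space move.
- arm.grip(opening, newtons=None): finger opening in mm; newtons is the grip in N (None keeps the last); returns when the fingers have stopped.
- arm.wait(seconds).
- arm.inverse_kinematics(position, orientation): joint angles nearest the present ones, or None.
- arm.observe(): the state.
- camera(name): name is "scene" or "side" or "wrist"; returns the picture (420x560x3 uint8, red, green, blue); there is no depth.
- calibration(name): a dict with "fovy" (degrees; the focal length in pixels is half the picture's height over the tangent of half this angle, whatever the lens; pixels are square), "cx", "cy" (the principal point, pixels), "dist" ([k1, k2, p1, p2, k3] as OpenCV has them; the pictures are not rectified), "extrinsics" (4x4, takes a point from camera to world coordinates); the wrist camera has in their place "tool_from_camera" (4x4, takes a point from camera to tool coordinates, whose origin is the TCP and whose axes are the flange's). Camera axes: x right, y up, looking along -z (the intrinsics and any distortion apply to the point x, -y, -z); pixel columns grow to the right and rows downward; lengths in mm; the calibration is good to about 2 mm. A picture is of the moment at which its call begins: read the wrist's pose just before it. calibration takes no time and is no camera call.
A pose or a line that the arm cannot do raises arm.PlanningError and nothing moves.
- arm.sign_off(): hands the job in, once; it reports no verdict.
Trained networks look in the newest picture that a camera, given by its name, has taken for a name from the list of things; names that differ only in an ending like _2 or _b are one class to them, and where a whole thing is asked for, a point or a joint stands for the part that bears it (a point fixed in the world has none). Each returns a list of dicts, best first, with "confidence" (0 to 1); they miss things now and then, are a little off and sometimes report something else, mostly with a low value. They report only what shows in the picture. A call takes as long as a camera call. They do not tell look-alikes from the thing itself.
- nets.masks_of(thing, camera): "mask" (420x560 bool, what is visible of it) and "box" ([centre column, centre row, width, height] in pixels, round what is visible of it).
- nets.pinpoint(thing, camera): "at" ([row, column] in pixels: a listed point, or the origin of a listed thing).
The state is a dict: "time": time; "joint_pos": joint angles; "joint_velocities": joint speeds; "joint_torque": joint torques, N m; "ee_pos": TCP position; "ee_rot": TCP orientation; "contact_force": force on the tool from outside, world axes, zero at the start; "moment": the same for the moment, N m; "finger_gap": finger opening in mm.
Only numpy, scipy, OpenCV 4.12 (cv2) and the standard library are available. Lean on these libraries where they do the work, as an engineer would, in place of code of your own. Each camera call takes 0.05 s, during which the arm holds its last target. There are 200 camera calls.

### The job

Load the shaker: lay the two long bottles from the tray into its two cradles, one in each, caps towards the clamp bar and bases close to the end stop; set them down, do not drop them. Then slide the clamp bar up against the caps so that both bottles are held snug against the end stop, and push the thumb wedge along its ramp until it jams the bar fast. Leave the short bottle in the tray and everything else on the bench where it is.

Things in the scene. Friction and masses are not known exactly. Their poses are not given: they have to be found in the camera images.
- bottle1_mid (a point): One of the two long sample bottles, alike: amber glass, straight round body 52 mm in diameter and 88 mm long with a paper label round it, orange screw cap 40 mm in diameter, 120 mm over all, 190 g, lying in the tray at the start. This point is on its axis, half-way along the straight body (44 mm from the base, 76 mm from the cap's end). Its x axis runs along it towards the cap.
- bottle2_mid (a point): One of the two long sample bottles, alike: amber glass, straight round body 52 mm in diameter and 88 mm long with a paper label round it, orange screw cap 40 mm in diameter, 120 mm over all, 190 g, lying in the tray at the start. This point is on its axis, half-way along the straight body (44 mm from the base, 76 mm from the cap's end). Its x axis runs along it towards the cap.
- bottle1_cap (a point): Centre of the end face of the cap of bottle1.
- bottle2_cap (a point): Centre of the end face of the cap of bottle2.
- tray: Low dark grey metal tray, 300 x 180 mm, floor 4 mm thick, rim 24 mm high, fixed to the bench. Origin under its centre. Three bottles lie in it side by side, 90 mm apart along its x axis and parallel to its y axis, caps to either side, each on two low ribs (12 mm high, 15 mm either side of the bottle's axis); a bottle's axis is 34 mm above the bench.
- shaker: White laboratory shaker fixed to the bench; steel deck 310 x 290 mm, top at 95 mm. Origin on the bench under it. x runs along the bottles and rails, from the clamp bar (robot's side) to the end stop; y left, z up. End stop: upright wall 50 mm high on the deck, face at x = 125 mm. Two rails, tops at 111 mm, along x at y = +-118 mm, carry the bar's shoes.
- left_cradle (a point): Left-hand (+y) cradle: two black V-shaped saddles, open at the top, 56 mm apart along the bottle, free space between them for fingers. This point is where the middle of a bottle's straight body lies when it rests in the V with its base on the end stop: 34 mm above the deck, 44 mm from the stop's face, midway between the saddles. Axes as the shaker's: the cap must point to -x.
- right_cradle (a point): The right-hand (-y) cradle, alike, 96 mm from the left one. In either cradle a light push slides a bottle along the V.
- clampbar (a joint): How far the clamp bar has slid towards the end stop, in m: 0 fully open, start 0 to 0.012; it meets the caps of seated bottles that touch the end stop at 0.050 (the stop without bottles is 0.062). About 3 N of friction; it stays where it is left until locked.
- bar_handle (a point): Middle of the black bow handle on the aluminium clamp bar: a level round bar 12 mm thick, 90 mm long along the shaker's y axis, its axis 178 mm above the bench (36 mm over the bar's top plate). It moves with the bar; the bar's pressing face is 40 mm ahead of it (+x).
- wedge (a joint): How far (m) the thumb wedge has slid along its ramp under the bar's right-hand shoe: start 0 to 0.006. About 4 N of friction until it bites on the rail at 0.0215; there it stops hard under a push of 8 to 15 N and stays jammed when let go. It moves towards the end stop (shaker +x), sinking at 8 degrees.
- wedge_tab (a point): Grip point of the thumb wedge's upright steel tab, over the right-hand rail, on the robot's side of the bar: the tab is 12 mm thick (shaker x), 20 mm wide (y), its top 13 mm above this point, the wedge's body 25 mm below it. It moves with bar and wedge.
- short_bottle_mid (a point): The short bottle, to be left in the tray: same diameter and cap as the long ones, but only 82 mm long (straight body 50 mm; this point is its middle).
- beaker: Glass beaker, 70 mm in diameter, 95 mm tall, to be left alone. Origin under its centre.
- dish: White porcelain dish, 90 mm in diameter, 30 mm tall, to be left alone. Origin under its centre.
- reagent_bottle: Large amber bottle with orange cap, 86 mm in diameter, 200 mm tall, standing, to be left alone. Origin under its centre.
- wash_bottle: White wash bottle with blue cap and thin spout, 66 mm in diameter, about 200 mm tall, to be left alone. Origin under its centre.
- spatula: Thin steel laboratory spatula, 180 mm long, 6 mm wide, lying flat, to be left alone. Origin under its middle.
Things that resemble listed ones, but are neither listed nor needed, are in the scene too. What is shaped like the part that bears bottle1_mid but green is not meant. Leave any yellow look-alike of the part that bears bottle2_mid alone.

How it is judged:
By the outcome, as a careful person would: the job done as asked, in the order asked, and still so for the second after the job is handed in, with the robot touching nothing.
It also fails if it takes over 72 s, if anything falls off the work surface, if the arm or the gripper's body presses on something with over 40 N, if the wrist force passes 120 N, or if a joint passes its speed limit or range.

## Working session

There is one attempt and no reset: what is moved stays moved. The work goes in short steps, each a Python script; the robot and the scene stay as the last script left them, time stands still between calls to the robot, and variables do not carry over. Pictures are saved under pics/ and viewed, on a budget of 10 in all, crops included, one or two more only if the job needs it, and the job is handed in when it is done.

```bash
ls; mkdir -p pics; python3 - <<'E'
from plant import arm,camera,calibration,nets
import cv2,numpy as np
ims=[]
for c in("scene","side"):
    im=camera(c); cv2.imwrite(f"pics/{c}0.png",im[:,:,::-1])
    k=calibration(c); print(c,k["fovy"],k["cx"],k["cy"],k["dist"],np.round(k["extrinsics"],3).tolist())
    for t in["bottle1_mid","bottle1_cap","short_bottle_mid","tray","shaker","left_cradle","right_cradle","bar_handle","wedge_tab","beaker","dish","reagent_bottle","wash_bottle"]:
        print(t,[(np.round(d["at"]).tolist(),round(d["confidence"],2)) for d in nets.pinpoint(t,c)][:5])
k=calibration("wrist");print(k)
print(arm.observe(),arm.tcp_to_grasp)
E
```

```text
pics
scene 48.2186312030022 278.96871844879894 205.29206262666008 [0.03503668 0.         0.         0.         0.        ] [[-0.759, -0.463, 0.457, 1257.179], [0.65, -0.56, 0.514, 909.536], [0.018, 0.688, 0.726, 1294.862], [0.0, 0.0, 0.0, 1.0]]
bottle1_mid [([238.0, 309.0], 0.82), ([218.0, 353.0], 0.59)]
bottle1_cap [([228.0, 338.0], 0.94), ([252.0, 330.0], 0.77)]
short_bottle_mid [([260.0, 306.0], 0.83)]
tray [([268.0, 299.0], 0.6), ([279.0, 283.0], 0.51)]
shaker [([192.0, 223.0], 0.65)]
left_cradle [([186.0, 211.0], 0.72)]
right_cradle [([167.0, 196.0], 0.72)]
bar_handle [([149.0, 241.0], 0.9), ([277.0, 284.0], 0.62), ([192.0, 224.0], 0.44)]
wedge_tab [([132.0, 234.0], 0.65), ([168.0, 197.0], 0.22)]
beaker [([260.0, 209.0], 0.94)]
dish [([213.0, 300.0], 0.66)]
reagent_bottle [([324.0, 328.0], 0.59)]
wash_bottle [([162.0, 184.0], 0.91)]
side 57.835106626574834 279.0319053318285 209.63568547755486 [0.01320752 0.         0.         0.         0.        ] [[-0.893, 0.279, -0.353, 150.567], [-0.45, -0.571, 0.686, 866.819], [-0.01, 0.772, 0.636, 852.207], [0.0, 0.0, 0.0, 1.0]]
bottle1_mi
[... 1163 characters left out ...]
}
{'time': 1.4, 'joint_pos': array([-7.67545381e+01,  1.71850009e+01,  8.71468587e+01,  1.15048186e-04,
        7.56695102e+01, -3.81602709e+00]), 'joint_velocities': array([-0.09214533,  0.03111045, -0.02331453, -0.06118498,  0.0829958 ,
        0.05985218]), 'joint_torque': array([ 1.01074013e-04, -5.43355680e+01, -3.61981630e+01,  1.28396110e-05,
        6.87703614e-04, -3.76726064e-06]), 'ee_pos': array([ 161.36420332, -525.79124166,  231.26161933]), 'ee_rot': array([-1.79998641e+02, -2.02387512e-04,  1.70614605e+01]), 'contact_force': array([-0.3629689 ,  0.39967431, -0.10659035]), 'moment': array([0.05463407, 0.00908785, 0.00265261]), 'finger_gap': 84.96540428528519} 18.700000000000003
```

```bash
python3 - <<'E'
import cv2,numpy as np
a=cv2.imread("pics/scene0.png")[110:350,140:400];b=cv2.imread("pics/side0.png")[110:350,150:410]
# 2x crops, each to own half
a=cv2.resize(a,None,fx=3,fy=2.5*1.0);a=cv2.resize(cv2.imread("pics/scene0.png")[110:350,140:400],(780,600)[:2] and (780,600))
b=cv2.resize(b,(780,600));
a=cv2.resize(cv2.imread("pics/scene0.png")[110:350,140:400],(650,600));b=cv2.resize(cv2.imread("pics/side0.png")[110:350,150:410],(650,600))
cv2.imwrite("pics/a.png",a);cv2.imwrite("pics/b.png",b)
E
```

```text
(no output)
```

View pics/a.png

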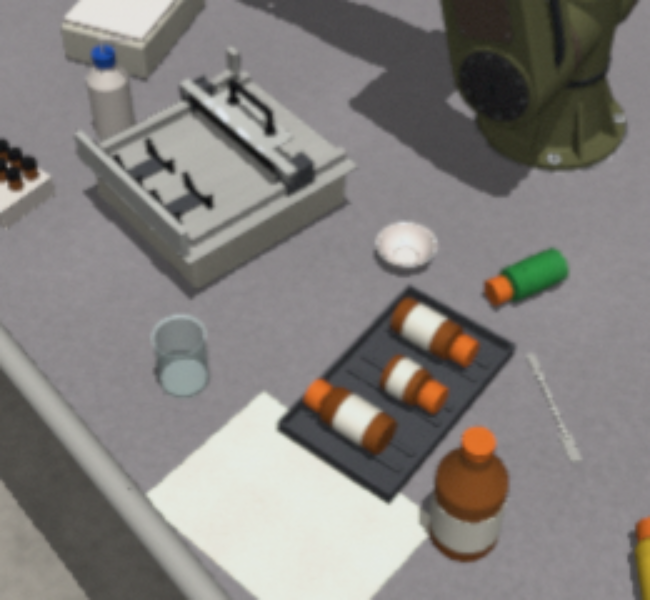

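View pics/b.png

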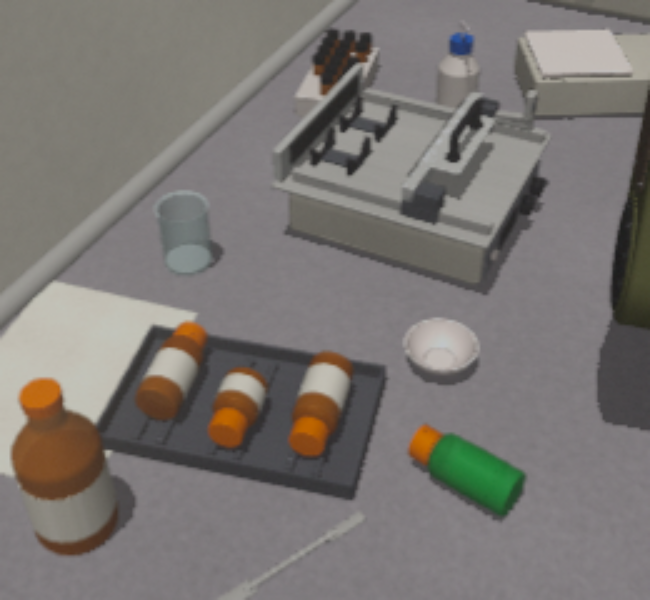

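Scene view: long bottles at px (col,row) ≈(314,242), cap towards the robot's left side, and ≈(282,276), cap the other way. The short bottle is between them at (305,264). Decoys are the green bottle at (352,220), the big reagent bottle at (327,307) and a yellow one at the right edge (397,330). The shaker is at (223,180), with the wedge tab at (234,133).

```bash
cat > h.py <<'E'
from plant import arm,camera,calibration,nets
import cv2,numpy as np
from scipy.spatial.transform import Rotation as R
def K(c):
    k=calibration(c);f=210/np.tan(np.radians(k["fovy"]/2))
    return k,np.array([[f,0,k["cx"]],[0,f,k["cy"]],[0,0,1.]]),np.array(k["dist"])
def pose(c,o=None):
    k=calibration(c)
    if c!="wrist": return np.array(k["extrinsics"])
    o=o or arm.observe();T=np.eye(4);T[:3,:3]=R.from_euler("xyz",o["ee_rot"],degrees=True).as_matrix();T[:3,3]=o["ee_pos"]
    return T@k["tool_from_camera"]
def ray(c,uv,T):
    k,M,d=K(c);p=cv2.undistortPoints(np.array([[uv]],float),M,d)[0,0]
    v=T[:3,:3]@np.array([p[0],-p[1],-1]);return T[:3,3],v/np.linalg.norm(v)
def onz(c,uv,z,T):
    o,v=ray(c,uv,T);return o+v*(z-o[2])/v[2]
def tri(rays):
    A=sum(np.eye(3)-np.outer(v,v) for o,v in rays);b=sum((np.eye(3)-np.outer(v,v))@o for o,v in rays)
    return np.linalg.solve(A,b)
def proj(c,P,T):
    k,M,d=K(c);p=(np.asarray(P,float).reshape(-1,3)-T[:3,3])@T[:3,:3];p=p*[1,-1,-1]
    return cv2.projectPoints(p.reshape(-1,1,3),np.zeros(3),np.zeros(3),M,d)[0][:,0]
E
python3 - <<'E'
from h import *
S,D=pose("scene"),pose("side")
f=lambda n,a,z:print(n,np.round(onz("scene",a,z,S)),end=" ")
g=lambda n,a,z:print(n,np.round(onz("side",a,z,D)))
for a in[(304,226),(345.2,249.2),(296,308),(252.8,280)]: print("tray",np.round(onz("scene",a,24,S)))
for a in[(212,241.6),(304,264),(291,306.4),(193,280.4)]: print("trays",np.round(onz("side",a,24,D)))
for n,z,a,b in[("L",129,(211,186),(284,167)),("R",129,(196,167),(301,151)),("H",178,(241,149),(335,157)),("tab",150,(233.6,130),(362.4,149)),("A",34,(314,242),(279,270)),("Short",34,(305,264),(247,268)),("B",34,(282,276),(219,260)),
 ("stopL",145,(140+190*.4,110+245*.4),(150+278*.4,110+180*.4)),("stopR",145,(140+80*.4,110+137*.4),(150+358*.4,110+70*.4)),("dish",15,(140+405*.4,110+245*.4),(150+440*.4,110+352*.4)),("green",26,(140+530*.4,110+275*.4),(150+465*.4,110+470*.4))]:
    f(n,a,z);g(n,b,z);print("   tri",np.round(tri([ray("scene",a,S),ray("side",b,D)])))
E
```

```text
tray [453. 145.  24.]
tray [416. 313.  24.]
tray [700. 375.  24.]
tray [738. 209.  24.]
trays [728. 204.  24.]
trays [433. 163.  24.]
trays [404. 314.  24.]
trays [687. 357.  24.]
L [ 647. -141.  129.] L [ 642. -129.  129.]
   tri [ 646. -142.  124.]
R [ 632. -258.  129.] R [ 633. -253.  129.]
   tri [ 633. -256.  129.]
H [ 475. -188.  178.] H [ 482. -191.  178.]
   tri [ 479. -182.  184.]
tab [ 407. -326.  150.] tab [ 426. -328.  150.]
   tri [ 421. -307.  165.]
A [483. 227.  34.] A [484. 224.  34.]
   tri [483. 227.  36.]
Short [570. 275.  34.] Short [570. 258.  34.]
   tri [568. 268.  36.]
B [660. 263.  34.] B [659. 267.  34.]
   tri [660. 264.  32.]
stopL [703. -29. 145.] stopL [658.   4. 145.]
   tri [688. -53. 106.]
stopR [ 701. -307.  145.] stopR [ 688. -302.  145.]
   tri [ 696. -319.  135.]
dish [393.  69.  15.] dish [398.  76.  15.]
   tri [397.  75.  18.]
green [301. 236.  26.] green [307. 238.  26.]
   tri [306. 241.  32.]
```

```bash
cat > look.py <<'E'
from h import *
def look(pos,yaw,name,things):
    arm.movep(pos,[180,0,yaw]);arm.wait(.3);o=arm.observe();T=pose("wrist",o);im=camera("wrist")
    cv2.imwrite(f"pics/{name}.png",im[:,:,::-1]);np.save(f"pics/{name}.npy",T)
    for t,z in things:
        for d in nets.pinpoint(t,"wrist")[:5]:
            r,c=d["at"];print(name,t,[round(c),round(r)],round(d["confidence"],2),np.round(onz("wrist",(c,r),z,T),1))
E
python3 - <<'E'
from look import *
sh=[("left_cradle",129),("right_cradle",129),("bar_handle",178),("wedge_tab",150),("shaker",0)]
look([590,-190,340],0,"sh1",sh)
look([540,-150,340],-8,"sh2",sh)
look([565,314,270],100,"tr1",[("bottle1_mid",34),("bottle1_cap",34),("short_bottle_mid",34),("tray",0)])
print(arm.observe()["time"])
E
```

```text
sh1 left_cradle [223, 116] 0.87 [ 642.6 -145.7  129. ]
sh1 right_cradle [320, 115] 0.9 [ 643.7 -236.8  129. ]
sh1 bar_handle [274, 298] 0.78 [ 476.9 -193.   178. ]
sh1 wedge_tab [382, 331] 0.95 [ 416.2 -312.2  150. ]
sh1 shaker [274, 170] 0.88 [ 561.1 -194.6    0. ]
sh2 left_cradle [250, 62] 0.69 [ 642.6 -146.1  129. ]
sh2 left_cradle [492, 91] 0.59 [ 588.7 -367.7  129. ]
sh2 right_cradle [352, 45] 0.74 [ 644.4 -238.1  129. ]
sh2 right_cradle [133, 268] 0.58 [455.1  13.2 129. ]
sh2 bar_handle [326, 245] 0.73 [ 477.  -192.3  178. ]
sh2 wedge_tab [446, 270] 0.83 [ 418.  -315.7  150. ]
sh2 shaker [300, 129] 0.65 [ 560.6 -191.7   -0. ]
tr1 bottle1_mid [191, 241] 0.78 [490.5 211.7  34. ]
tr1 bottle1_mid [270, 215] 0.74 [572.8 257.7  34. ]
tr1 bottle1_mid [22, 192] 0.57 [297.6 236.2  34. ]
tr1 bottle1_cap [182, 173] 0.8 [473.1 288.   34. ]
tr1 bottle1_cap [86, 215] 0.79 [371.  222.4  34. ]
tr1 short_bottle_mid [269, 215] 0.96 [571.7 257.   34. ]
7.2333
```

```bash
python3 - <<'E'
import cv2
for n in("sh1","tr1"): cv2.imwrite(f"pics/{n}v.png",cv2.resize(cv2.imread(f"pics/{n}.png"),(784,588),interpolation=cv2.INTER_CUBIC))
E
```

```text
(no output)
```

View pics/sh1v.png

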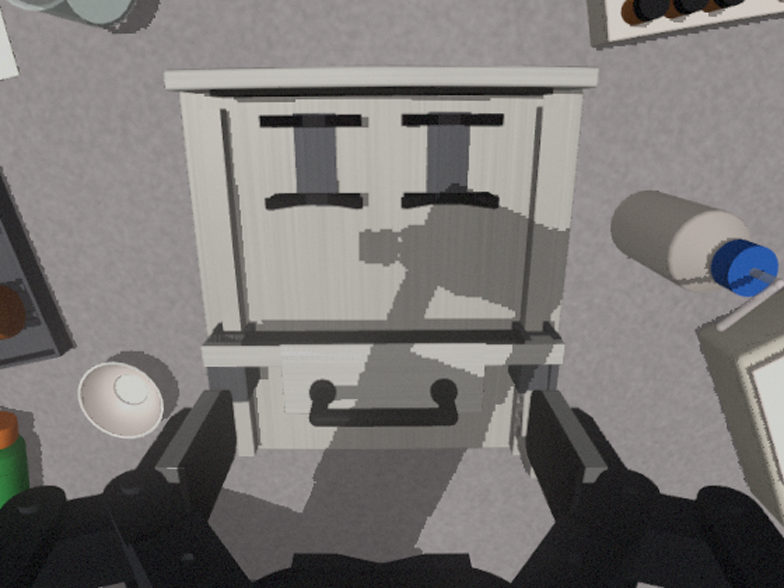

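View pics/tr1v.png

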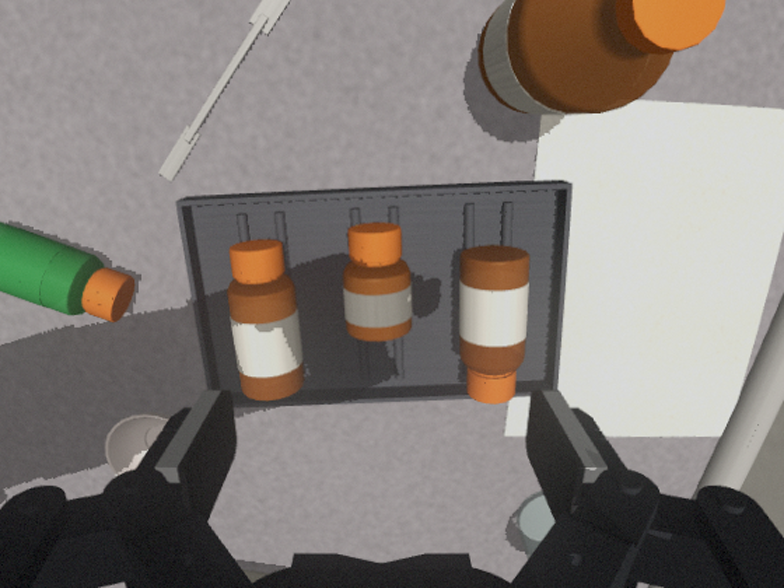

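The wrist views (1.4x) show the left long bottle at (266,320) with its cap up (+y). The right long bottle is at (494,320) with its cap down, and the short one is between them. The shaker is square to the picture: cradles at (316,160) and (450,160), handle at (383,415). Now I fit the cylinder silhouettes.

```bash
cat > fit.py <<'E'
from h import *
from scipy.optimize import minimize
th=np.linspace(0,2*np.pi,40)
def sil(p,T,z,zoom=4):
    x,y,a=p;u=np.array([np.cos(a),np.sin(a),0]);w=np.array([-u[1],u[0],0]);m=np.zeros((420*2,560*2),np.uint8)
    for secs in([(-44,26),(44,26)],[(44,26),(54,20)],[(50,20),(76,20)]):
        P=np.concatenate([np.array([x,y,z])+s*u+r*(np.outer(np.cos(th),w)+np.outer(np.sin(th),[0,0,1])) for s,r in secs])
        h=cv2.convexHull((proj("wrist",P,T)*2*16+8).astype(np.int32));cv2.fillConvexPoly(m,h,1,cv2.LINE_8,4)
    return m>0
def fit(mask,T,p0,z):
    M=cv2.resize(mask.astype(np.uint8),None,fx=2,fy=2,interpolation=cv2.INTER_NEAREST)>0
    def c(p):
        s=sil(p,T,z);return 1-(s&M).sum()/(s|M).sum()
    p0=np.array(p0,float);r=minimize(c,p0,method="Nelder-Mead",options=dict(initial_simplex=[p0,p0+[10,0,0],p0+[0,10,0],p0+[0,0,.1]],xatol=.02,fatol=1e-5))
    return r.x,1-r.fun
E
python3 - <<'E'
from fit import *
T=np.load("pics/tr1.npy")
for t in("bottle1_mid","bottle2_mid"):
  for d in nets.masks_of(t,"wrist"):
    c,r=d["box"][:2];P=onz("wrist",(c,r),34,T);print(t,np.round(d["box"]),round(d["confidence"],2),np.round(P[:2]),end=" ")
    if d["box"][0]>140 and abs(d["box"][0]-269)>25:
        a=np.pi/2*(1 if c<269 else -1)+.1
        x,i=fit(d["mask"],T,[P[0],P[1],a],34);print("fit",np.round(x[:2],1),round(np.degrees(x[2]),1),"iou",round(i,3),end="")
    print()
# colour-based for B too
T=np.load("pics/sh1.npy")
px=lambda u,v,z:np.round(onz("wrist",(u/1.4,v/1.4),z,T),1)
print("strips",px(316,160,97),px(448.5,160,97));print("stop edge",px(180,89,145),px(590,87,145));print("stop face foot",px(240,97,95),px(530,96,95))
print("rails",px(235,250,111),px(534,250,111));print("handle ends",px(311,418,178),px(457,416,178));print("bar top front edge",px(210,347,142),px(555,345,142))
E
```

```text
bottle1_mid [ 47. 195.  94.  72.] 0.88 [327. 238.] 
bottle1_mid [190. 229.  60. 113.] 0.73 [489. 226.] fit [490.2 212.3] 102.8 iou 0.968
bottle2_mid [430.  41. 177.  82.] 0.66 [694. 460.] fit [686.6 467.3] -165.8 iou 0.677
bottle2_mid [352. 232.  53. 113.] 0.62 [667. 253.] fit [662.6 267.5] -77.3 iou 0.971
strips [ 641.8 -144.3   97. ] [ 641.7 -241.1   97. ]
stop edge [689.9 -66.7 145. ] [ 691.1 -321.7  145. ]
stop face foot [686.2 -91.3  95. ] [ 686.8 -298.1   95. ]
rails [577.8 -83.  111. ] [ 577.6 -305.8  111. ]
handle ends [ 476.5 -143.6  178. ] [ 477.9 -243.6  178. ]
bar top front edge [512.9 -66.8 142. ] [ 514.2 -318.6  142. ]
```

```bash
cat > pp.py <<'E'
from h import *
def pick(x,y,yaw,h=11):
    arm.grip(74,40);arm.movep([x,y,120],[180,0,yaw]);arm.move_l([x,y,h],v=120);arm.grip(40,40)
    print("gap",arm.observe()["finger_gap"]);arm.move_l([x,y,150],v=150);print("held",round(arm.observe()["finger_gap"],1))
def place(x,y,yaw,h=106):
    arm.movep([x,y,235],[180,0,yaw]);arm.move_l([x,y,h+6],v=120);arm.wait(.2)
    print("touch",arm.move_l([x,y,h-3],v=15,stop_force=4),np.round(arm.observe()["ee_pos"],1),np.round(arm.observe()["contact_force"],1))
    arm.grip(72);arm.move_l([x,y,235],v=150);print("t",arm.observe()["time"])
E
python3 - <<'E'
from pp import *
pick(490.2,212.3,102.8)
place(638,-145,180)
o=arm.observe();arm.movep([575,-190,340],[180,0,0]);arm.wait(.3);T=pose("wrist");im=camera("wrist");cv2.imwrite("pics/p1.png",im[:,:,::-1]);np.save("pics/p1.npy",T)
from fit import fit
for d in nets.masks_of("bottle1_mid","wrist")[:3]:
    P=onz("wrist",d["box"][:2],129,T);x,i=fit(d["mask"],T,[P[0],P[1],np.pi],129);print(np.round(d["box"]),d["confidence"],np.round(x,3),round(i,3))
for t,z in[("bar_handle",178),("wedge_tab",155)]:
    for d in nets.pinpoint(t,"wrist")[:2]:print(t,d["at"][::-1],d["confidence"],np.round(onz("wrist",d["at"][::-1],z,T),1))
print(arm.observe()["time"])
cv2.imwrite("pics/p1v.png",cv2.resize(im[:,:,::-1],(784,588),interpolation=cv2.INTER_CUBIC))
E
```

```text
gap 50.844246527120134
held 50.9
touch True [ 638.1 -144.8  108.9] [0.5 2.4 3.4]
t 15.6583
[  9. 325.  18.  82.] 0.83 [418.616 146.528   3.184] 0.891
[221. 122.  61. 135.] 0.59 [ 637.35  -143.941    3.151] 0.95
bar_handle [276.4, 286.2] 0.8 [ 475.2 -195.3  178. ]
18.725
```

View pics/p1v.png

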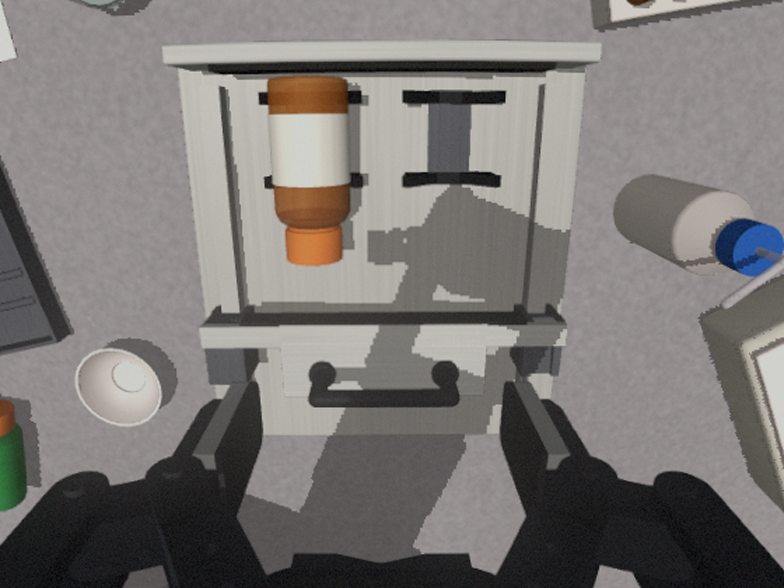

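The left bottle lies seated in the left cradle, cap towards the bar, with a gap of about 5 mm to the stop. Next comes the second bottle.

```bash
sed -i 's/stop_force=4/stop_force=6/' pp.py; python3 - <<'E'
from pp import *
pick(662.6,267.5,102.7)
place(638,-241,0)
arm.grip(0)
# view with tab unobstructed: shaker seen from the right / robot's side, fingers shut
from look import look
look([500,-270,330],0,"p2",[("bar_handle",178),("wedge_tab",155)])
look([440,-330,330],60,"p3",[("bar_handle",178),("wedge_tab",155)])
print(arm.observe()["time"])
a=cv2.imread("pics/p2.png");cv2.imwrite("pics/p2v.png",cv2.resize(a,(784,588),interpolation=cv2.INTER_CUBIC))
a=cv2.imread("pics/p3.png");cv2.imwrite("pics/p3v.png",cv2.resize(a,(784,588),interpolation=cv2.INTER_CUBIC))
E
```

```text
gap 50.68680038372151
held 51.1
touch True [ 638.2 -240.8  109. ] [-1.   1.5  5.6]
t 28.2167
p2 bar_handle [181, 213] 0.69 [ 478.1 -193.6  178. ]
p2 wedge_tab [315, 263] 0.67 [ 419. -312.  155.]
p3 bar_handle [225, 3] 0.59 [ 480.4 -194.2  178. ]
p3 wedge_tab [243, 172] 0.85 [ 421.8 -312.3  155. ]
31.6083
```

View pics/p2v.png

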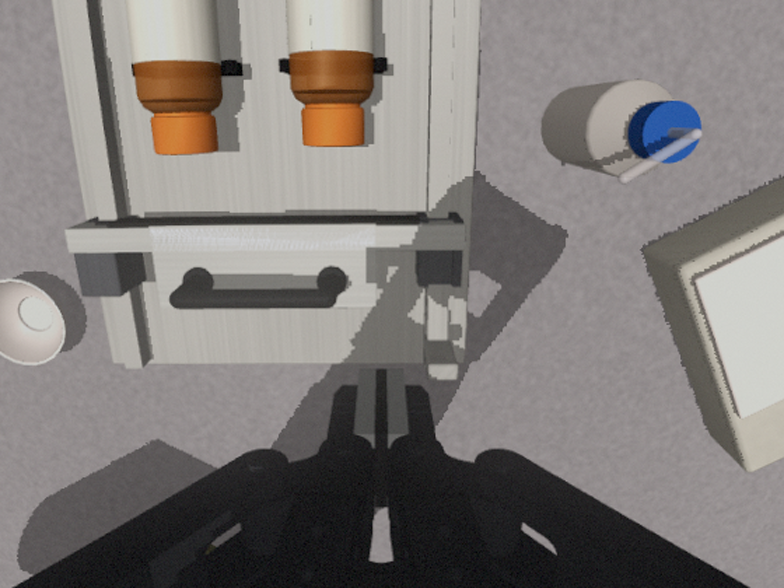

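View pics/p3v.png

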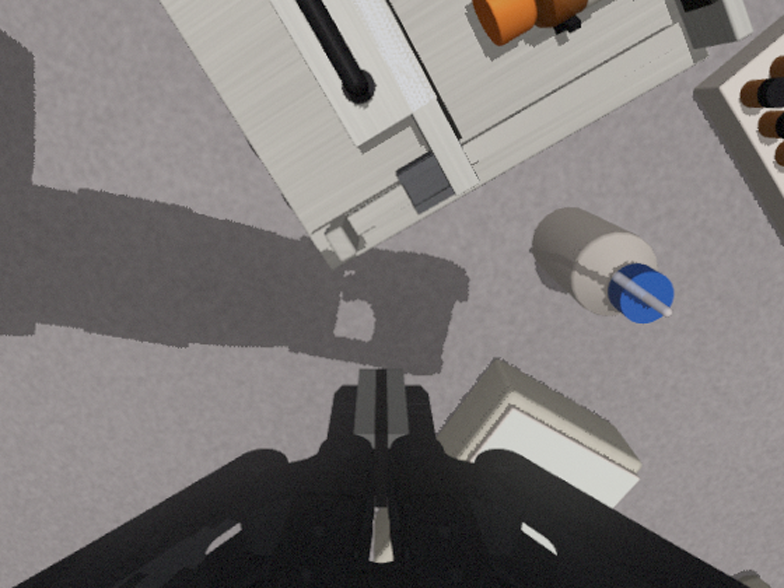

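```bash
python3 - <<'E'
from h import *
T2,T3=np.load("pics/p2.npy"),np.load("pics/p3.npy")
print("tab",np.round(tri([ray("wrist",(315,263),T2),ray("wrist",(243,172),T3)]),1))
# tab top face centre seen in p2 and p3 (1.4x)
print("tabtop",np.round(tri([ray("wrist",(443/1.4,371/1.4),T2),ray("wrist",(344/1.4,232/1.4),T3)]),1))
arm.movep([440,-193,260],[180,0,0]);arm.move_l([440,-193,165],v=150);arm.wait(.2)
f=arm.observe()["contact_force"]
s=arm.move_l([545,-192.6,165],v=40,stop_force=15);o=arm.observe();print(s,np.round(o["ee_pos"],1),np.round(o["contact_force"]-f,1))
arm.wait(.3);o=arm.observe();print(np.round(o["ee_pos"],1),np.round(o["contact_force"]-f,1),o["time"])
E
```

```text
tab [ 423.6 -310.6  164.3]
tabtop [ 431.4 -306.9  182.3]
True [ 509.2 -192.6  164.4] [-6.5 -0.7  5.3]
[ 509.2 -192.6  164.4] [-4.2  0.1  3.2] 35.7
```

```bash
python3 - <<'E'
from h import *
s=arm.move_l([525,-192.6,164.4],v=15,stop_force=15);o=arm.observe();print(s,np.round(o["ee_pos"],1),np.round(o["contact_force"],1))
arm.move_l([485,-192.6,164.4],v=100);arm.move_l([450,-192.6,260],v=200)
from look import look
look([540,-270,330],0,"p4",[("bar_handle",178),("wedge_tab",164)])
look([480,-330,330],60,"p5",[("bar_handle",178),("wedge_tab",164)])
print(arm.observe()["time"])
a=cv2.imread("pics/p4.png");cv2.imwrite("pics/p4v.png",cv2.resize(a,(784,588),interpolation=cv2.INTER_CUBIC))
E
```

```text
True [ 509.1 -192.5  164. ] [-2.4 -0.7  1.7]
p4 bar_handle [179, 203] 0.7 [ 526.3 -192.5  178. ]
p4 bar_handle [211, 134] 0.24 [ 584.1 -222.1  178. ]
p4 wedge_tab [312, 254] 0.63 [ 471.5 -307.6  164. ]
p5 wedge_tab [254, 166] 0.63 [ 474.2 -310.6  164. ]
39.6917
```

View pics/p4v.png

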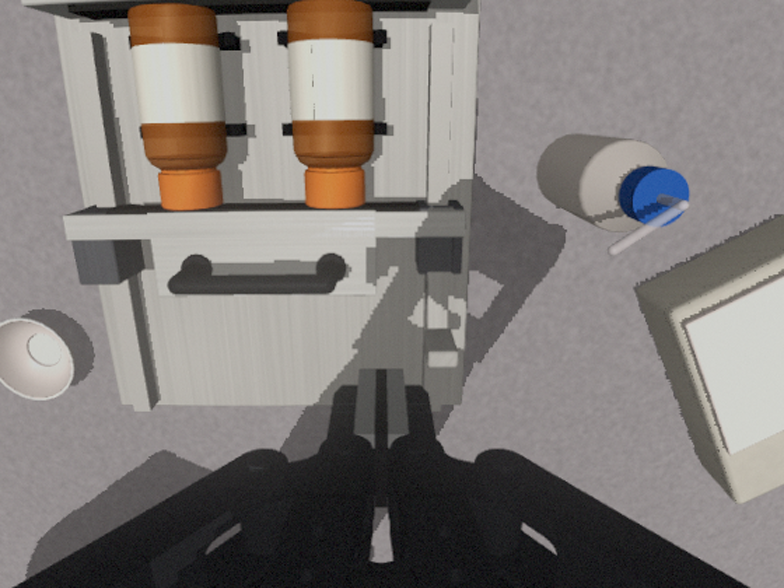

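Both caps now touch the bar and both bases are at the stop. Handle x is 526, so the bar has travelled about 50 mm. The tab is at about (473,-310,164), so I push the wedge next.

```bash
python3 - <<'E'
from h import *
arm.movep([432,-310,230],[180,0,0]);arm.move_l([432,-310,151],v=120);arm.wait(.2)
s=arm.move_l([500,-310,149],v=25,stop_force=25);o=arm.observe();print(s,np.round(o["ee_pos"],1),np.round(o["contact_force"],1))
arm.wait(.2)
s=arm.move_l([500,-310,149],v=15,stop_force=25);o=arm.observe();print(s,np.round(o["ee_pos"],1),np.round(o["contact_force"],1))
arm.move_l([440,-310,150],v=100);arm.move_l([440,-310,260],v=200)
from look import look
look([560,-260,340],0,"p6",[("bar_handle",178),("wedge_tab",161)])
look([480,-330,330],60,"p7",[("bar_handle",178),("wedge_tab",161)])
print(arm.observe()["time"])
a=cv2.imread("pics/p6.png");cv2.imwrite("pics/p6v.png",cv2.resize(a,(784,588),interpolation=cv2.INTER_CUBIC))
E
```

```text
True [ 476.  -309.7  149. ] [ 0.6  0.1 -0. ]
True [ 475.9 -309.5  147.8] [-1.2 -1.   1.4]
p6 bar_handle [196, 220] 0.57 [ 526.7 -194.6  178. ]
p6 bar_handle [45, 257] 0.32 [489.5 -47.5 178. ]
p6 wedge_tab [319, 247] 0.65 [ 492.8 -306.8  161. ]
p7 wedge_tab [269, 156] 0.7 [ 490.1 -309.8  161. ]
47.9917
```

View pics/p6v.png

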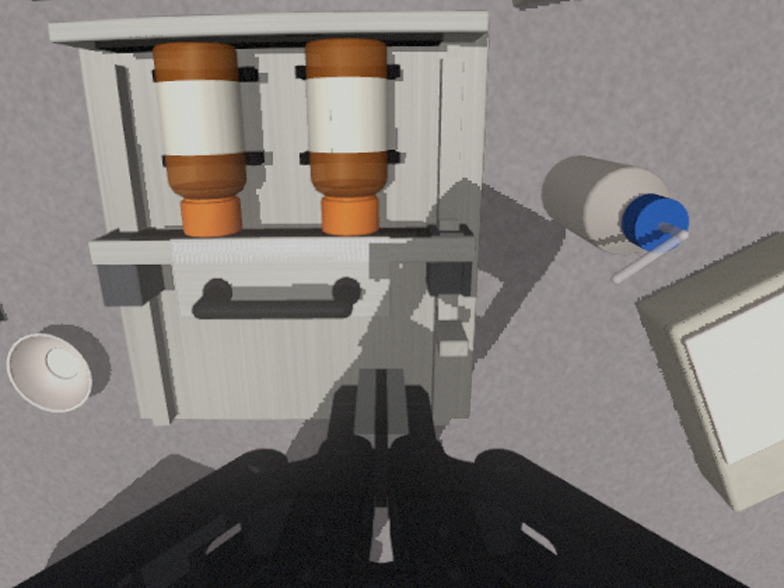

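```bash
python3 -c "
from plant import arm
arm.sign_off();print(arm.observe()['time'])"
```

```text
the job is handed in; nothing more can be done
the job is handed in; nothing more can be done
```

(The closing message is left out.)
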